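# Straighten the polish tins with the rule

### The job

Take the push rule by its wooden grip and, with its metal edge, slide all three polish tins back until you feel the whole row come up snug against the wooden rail, in one straight line, and keep a light steady pressure on it for about a second. Press gently throughout, because the rail is only tacked down, and do not touch the tins with the gripper. Then lay the rule flat back on its cork mat, lengthwise, let go, and leave everything else on the bench as it is.

Things in the scene. Friction and masses are not known exactly. Their poses are not given: they have to be found in the camera images.
- rail: Low straight wooden rail fixed on the bench, 310 mm long (y), 18 mm deep (x), 22 mm high; origin at the centre of its underside, x level and away from the row. The face the tins must touch is 9 mm to -x, so a touching tin's centre is 42 mm to -x. Held by light putty: push the row with no more than 12 N in all (6 to 9 N is snug).
- tin1_center (a point): Round black shoe-polish tin, 66 mm across, 26 mm high, about 0.11 kg, standing loose on the bench 20 to 55 mm in front (-x side) of the rail's face; the point is its centre, 13 mm up.
- tin2_center (a point): Round brown shoe-polish tin, same size and kind as the black one; the point is its centre.
- tin3_center (a point): Round oxblood-red shoe-polish tin, same size and kind as the black one; the point is its centre.
- ruler_grip (a point): Centre of the upright wooden grip rib of the push rule, which lies flat on the cork mat. Rib 18 mm thick (x), 110 mm long (y), from 10 to 52 mm above the rule's underside; the point is 36 mm above the underside. Take the rib from above across its 18 mm. Wooden foot under it: 10 mm thick, 140 mm long, from 30 mm behind to 20 mm ahead of the point.
- ruler: The whole push rule, 0.25 kg; origin on its underside, below the grip point, same axes. Ahead of the grip (+x) an aluminium ruler blade 260 mm long (y) is clamped on slots at an unknown setting: its straight pushing edge is anywhere from 50 to 84 mm ahead (+x) of the grip point, 0 to 13 mm above the underside. The clamp holds at the forces of the job.
- mat: Cork mat fixed on the bench, 160 mm (x) by 330 mm (y), 3 mm thick; origin at the centre of its underside. The rule belongs on it with its long y axis along the mat's long y axis.
- coin_cup: Stainless steel coin cup, 72 mm across, 75 mm high; origin at its base. Leave alone.
- incense_plate: White ceramic incense plate, 110 mm across, 18 mm high; origin at its base. Leave alone.
- wedge: Orange plastic door wedge, 121 by 42 mm, 29 mm high; origin at its base. Leave alone.
- insert_a: Cedar shoe insert lying on the bench, 225 mm long (y), 60 mm wide, 40 mm high; origin near the middle of its underside. Leave alone.
- insert_b: Second cedar shoe insert, the same. Leave alone.
- earbud_case: White hard case for earbuds, 48 by 60 by 26 mm; origin at its base. Leave alone.

How it is judged:
By the outcome, as a careful person would: the job done as asked, in the order asked, and still so for the second after the job is handed in, with the robot touching nothing.
It also fails if it takes over 61 s, if anything falls off the work surface, if the arm or the gripper's body presses on something with over 40 N, if the wrist force passes 120 N, or if a joint passes its speed limit or range.

### The arm

A 6-joint arm with a two-finger parallel gripper is mounted at the origin on the work surface. World frame = base frame: x ahead of the robot, y to its left, z up, the work surface at z = 0. Lengths are in mm, angles in rad, forces in N, time in s.
With the tool pointing down it reaches from about 350 to 775 mm from the base axis. Payload 7.3 kg.
Tool frame: the origin (TCP) lies at the centre of the arm's flange, where the gripper is bolted on; the fingertips stand 178 mm ahead of it and the grasp point (between the pads) lies 159 mm ahead of it; z points along the fingers, y is the direction in which the jaws open and shut (so a half turn about z gives the same grasp; the last joint's range is limited). The gripper opens to 92 mm and grips with 3 to 60 N. Pads are 19 mm wide; open, the fingers measure 130 mm over their backs; the gripper's body (75 mm by 190 mm) begins 47 mm behind the grasp point.
Start: joints at [1.199, 0.342, 1.524, -0, 1.275, -0.146], TCP at [117.518, 511.681, 404.741] pointing down, gripper open.
Joint ranges: [-2.53, 2.53], [-0.77, 2.02], [0.04, 2.7], [-1, 4.14], [0.28, 2.66], [-3.11, 3.11]. Speed limits (rad/s): [2.57, 2.57, 3.14, 3.14, 3.14, 3.14].

### API

Orientations are given as [roll, pitch, yaw] about the fixed x, y, z axes, in that order (R = Rz(yaw) Ry(pitch) Rx(roll)).
In Python, from plant import get_obs, capture, close_job gives the robot as it stands. The module is installed in compiled form; this text tells all that it offers.
- The arm moves only by the shell command python3 -m pendant 'ROWS'. ROWS is JSON, a list of rows, each a list of 3 entries, a list of its own where there are three numbers: the shift along the tool's x, y, z in m, then the turn, a rotation vector about the tool's x, y, z in rad, then the finger opening in m, from 0 to 0.0918. In form: [[[tx, ty, tz], [wx, wy, wz], fingers], ...]. A call has 1 to 10 rows; each row is the pose to reach, as a shift and turn from the pose commanded when the call began, along the tool's axes at that moment; what a row does not reach only later rows make up. A row lasts 1/12 s, in which the tool goes at most 41.7 mm and 7.16 degrees, less where a joint would pass 70% of its speed; a pose out of reach is approached as far as the arm can. A call with a gripper value outside its range is refused whole. The fingers move at their own pace and stop on an object; the grip force is fixed at half the most. Time passes only in rows, so rows that repeat a pose let the fingers close. It gives the time, the measured TCP pose, the force and the opening at its end, in the units of the state.
- get_obs(): the state, without advancing time (a new reading comes with each control period).
- capture(name): name is "scene" or "top"; returns a dict with "color" (400x640x3 uint8, red, green, blue), "mtx" (3x3 intrinsics, pixels), "dist" ([k1, k2, p1, p2, k3] as OpenCV has them; the pictures are not rectified), "rvec" (rotation vector, rad) and "tvec" (3), from world to camera coordinates, as OpenCV has them. Camera axes: x right, y down, z forward; pixel columns grow to the right and rows downward; lengths in mm; the calibration is good to about 2 mm. A picture is of the moment at which its call begins. There is no depth.
- close_job(): hands the job in, once; it reports no verdict.
The state is a dict: "time": time; "joint_positions": joint angles; "dq": joint speeds; "tau": joint torques, N m; "tool_pos": TCP position; "tcp_rot": TCP orientation; "contact_force": force on the tool from outside, world axes, zero at the start; "moment": the same for the moment, N m; "grip_width": finger opening in mm.
Only numpy, scipy, OpenCV 4.12 (cv2) and the standard library are available. Lean on these libraries where they do the work, as an engineer would, in place of code of your own. Each camera call takes 0.05 s, during which the arm holds its last target. There are 200 camera calls.

## Working session

There is one attempt and no reset: what is moved stays moved. The work goes in short steps, Python scripts to look and compute and a shell command to move; the robot and the scene stay as the last step left them, time stands still between calls to the robot, and variables do not carry over. Pictures are saved under pics/ and viewed, about 8 in all and at most 12, crops included, and the job is handed in when it is done.

```bash
mkdir -p pics && cat > h.py <<'E'
import numpy as np, cv2
from plant import get_obs, capture
def snap(n,f):
    c=capture(n); cv2.imwrite('pics/'+f,cv2.cvtColor(c['color'],cv2.COLOR_RGB2BGR))
    np.savez('pics/'+n+'.npz',**{k:np.array(v) for k,v in c.items()}); return c
def load(n): return dict(np.load('pics/'+n+'.npz'))
def w(c,uv,z):
    """pixels -> world at height z"""
    p=cv2.undistortPoints(np.array(uv,float).reshape(-1,1,2),np.array(c['mtx'],float),np.array(c['dist'],float)).reshape(-1,2)
    R=cv2.Rodrigues(np.array(c['rvec'],float))[0]; t=np.array(c['tvec'],float).ravel()
    o=-R.T@t; d=np.c_[p,np.ones(len(p))]@R
    return o+d*((z-o[2])/d[:,2])[:,None]
def px(c,P): return cv2.projectPoints(np.array(P,float).reshape(-1,1,3),np.array(c['rvec'],float),np.array(c['tvec'],float),np.array(c['mtx'],float),np.array(c['dist'],float))[0].reshape(-1,2)
E
python3 - <<'E'
from h import *
for n in('top','scene'):
    c=snap(n,n+'0.png'); R=cv2.Rodrigues(np.array(c['rvec'],float))[0]; print(n,-R.T@np.array(c['tvec']).ravel())
print(get_obs())
E
```

```text
top [ 512.87723235    8.58162278 1124.01157953]
scene [1307.56439481 -397.64881992  815.25898277]
{'time': 0.1, 'joint_positions': array([ 1.19904280e+00,  3.42683341e-01,  1.52490069e+00,  4.80830394e-05,
        1.27536205e+00, -1.46001999e-01]), 'dq': array([-0.00095567, -0.00158336, -0.00252606,  0.0012196 , -0.00059801,
        0.00069111]), 'tau': array([ 2.16219378e-03, -4.32011318e+01, -2.44696623e+01,  7.21578137e-02,
        5.26142085e-02, -3.24931693e-05]), 'tool_pos': array([117.45080673, 511.5885234 , 404.10581472]), 'tcp_rot': array([-3.14026031e+00, -2.42393539e-04,  2.91582693e+00]), 'contact_force': array([ 0.47498446,  0.46812954, -0.27975579]), 'moment': array([-0.0074848 ,  0.00167497,  0.00778874]), 'grip_width': 91.84055390808724}
```

View pics/top0.png

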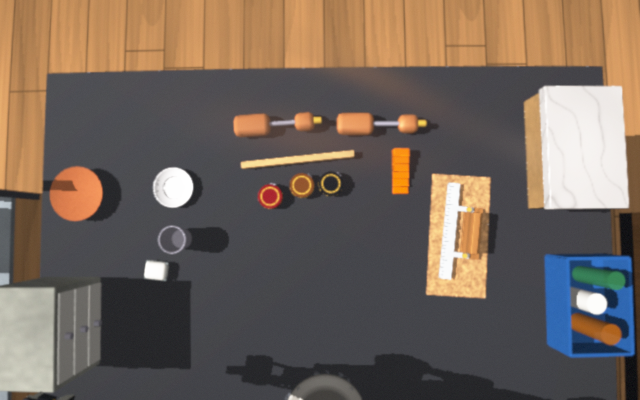

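View pics/scene0.png

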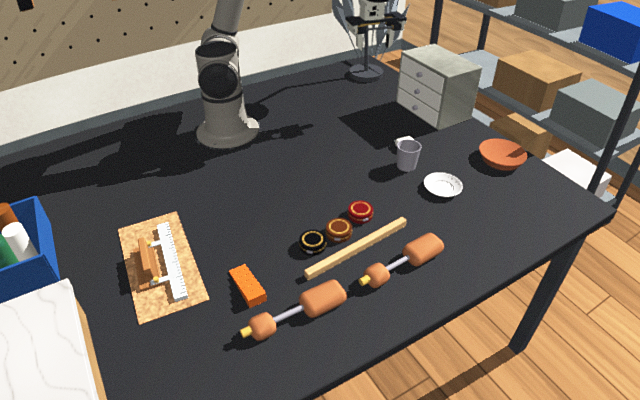

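```bash
python3 - <<'E'
from h import *
im=cv2.imread('pics/top0.png')
a=cv2.resize(im[140:215,235:365],None,fx=6,fy=6,interpolation=cv2.INTER_CUBIC)
cv2.imwrite('pics/c1.png',a)
b=cv2.resize(im[168:303,420:500],None,fx=4.4,fy=4.4,interpolation=cv2.INTER_CUBIC)
s=cv2.imread('pics/scene0.png'); s=cv2.resize(s[205:325,110:215],None,fx=4.0,fy=4.0,interpolation=cv2.INTER_CUBIC)
H=max(b.shape[0],s.shape[0]); o=np.zeros((H,b.shape[1]+s.shape[1],3),np.uint8); o[:b.shape[0],:b.shape[1]]=b;o[:s.shape[0],b.shape[1]:]=s
cv2.imwrite('pics/c2.png',o); print(o.shape)
E
```

```text
(594, 772, 3)
```

View pics/c1.png

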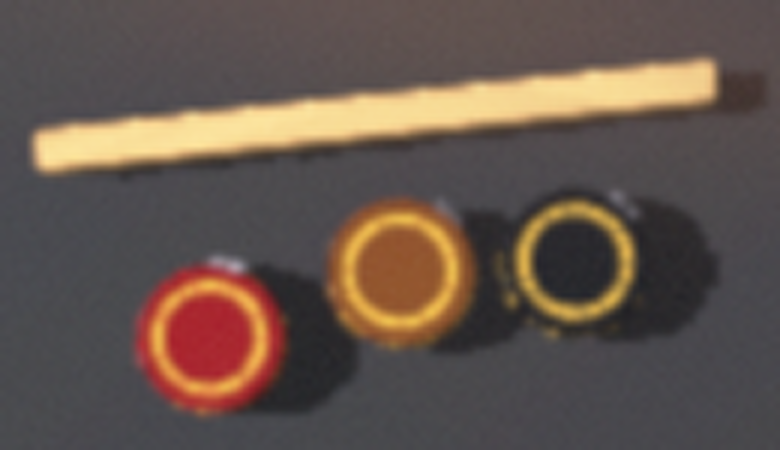

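View pics/c2.png

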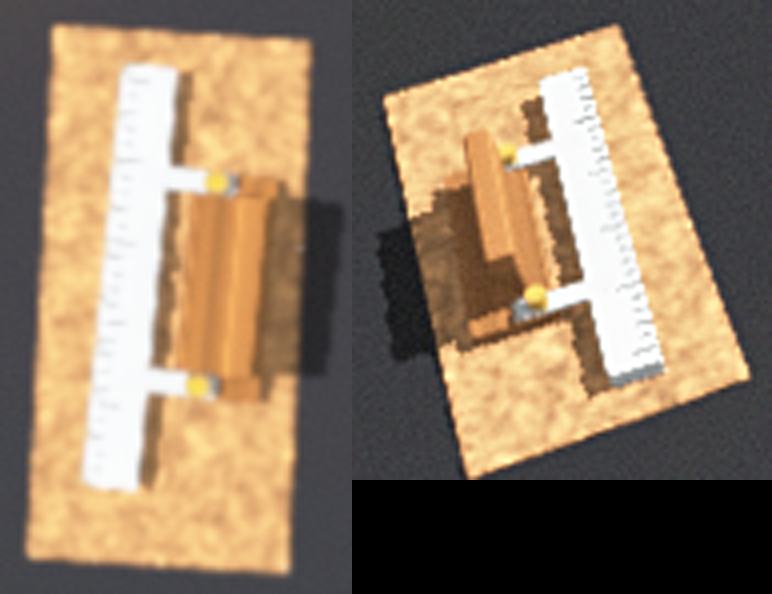

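```bash
python3 - <<'E'
from h import *
c=load('top'); np.set_printoptions(precision=1,suppress=True)
f=lambda p,o,s:(np.array(p,float)+.5)/s-.5+np.array(o)
c1=lambda p:f(p,(235,140),6); c2=lambda p:f(p,(420,168),4.4)
r=w(c,c1([(35,130),(38,172),(715,60),(715,103)]),22);print('rail',r); m=(r[:2].mean(0),r[2:].mean(0)); print(r.mean(0),'len',np.linalg.norm(m[0]-m[1]))
d=m[0]-m[1]; yaw=np.arctan2(-d[0],d[1]); print('rail yaw',yaw)
t=w(c,c1([(575,261),(400,270),(209,338)]),26);print('tins',t)
n=np.array([np.cos(yaw),np.sin(yaw)]);ex=np.array([-n[1],n[0]])
for q in t: print('gap',(r.mean(0)-q)[:2]@n-42,'lat',(q-r.mean(0))[:2]@ex)
k=w(c,c2([(52,25),(312,40),(290,573),(27,558)]),3);print('mat',k,k.mean(0),[np.linalg.norm(k[i]-k[i-1]) for i in range(4)])
b=w(c,c2([(123,65),(83,486),(178,70),(137,490)]),16);print('blade edge(2),inner(2)',b)
g=w(c,c2([(238,193),(268,196),(225,372),(258,374)]),55);print('rib top',g,g.mean(0))
s=load('scene'); cs=lambda p:f(p,(110,205),4.0)
sb=lambda p:cs(np.array(p)-[352,0])
print('scene: rib top', w(s,sb([(465,135),(488,133),(485,255),(509,250)]),55)); print('blade edge',w(s,sb([(585,70),(664,368)]),16)); print('mat',w(s,sb([(384,97),(619,25),(749,378),(468,478)]),3))
E
```

```text
rail [[683.9 226.7  22. ]
 [664.7 225.2  22. ]
 [713.1 -82.9  22. ]
 [693.4 -82.7  22. ]]
[688.8  71.6  22. ] len 310.1008823328635
rail yaw 0.09343803209819697
tins [[621.6 -18.5  26. ]
 [618.1  60.4  26. ]
 [588.1 146.6  26. ]]
gap 33.305487042573475 lat -83.41062320355879
gap 29.372455910517473 lat -4.598708700329027
gap 51.248309104395446 lat 84.10470462293497
mat [[ 648.8 -297.8    3. ]
 [ 638.3 -461.1    3. ]
 [ 307.8 -437.9    3. ]
 [ 318.4 -275.3    3. ]] [ 478.3 -368.     3. ] [np.float64(331.16451186236077), np.float64(163.62345425674678), np.float64(331.34034957387473), np.float64(162.9974159992451)]
blade edge(2),inner(2) [[ 622.1 -337.6   16. ]
 [ 364.1 -307.    16. ]
 [ 618.7 -371.7   16. ]
 [ 361.3 -340.    16. ]]
rib top [[ 541.3 -392.1   55. ]
 [ 539.4 -410.    55. ]
 [ 435.5 -381.5   55. ]
 [ 434.1 -401.1   55. ]] [ 487.6 -396.2   55. ]
scene: rib top [[ 430.7 -395.8   55. ]
 [ 436.3 -382.8   55. ]
 [ 533.5 -409.3   55. ]
 [ 536.7 -396.    55. ]]
blade edge [[ 366.  -310.1   16. ]
 [ 628.3 -342.2   16. ]]
mat [[ 306.2 -435.8    3. ]
 [ 318.2 -275.     3. ]
 [ 648.  -301.4    3. ]
 [ 635.9 -460.2    3. ]]
```

```bash
cat >> h.py <<'E'
from scipy.spatial.transform import Rotation as Ro
def to(x,y,z,yaw):
    """shift (m) and turn from current pose to TCP target, tool pointing down"""
    o=get_obs(); R=Ro.from_euler('xyz',o['tcp_rot']); T=Ro.from_euler('xyz',[np.pi,0,yaw])
    print('shift',np.round(R.inv().apply(np.array([x,y,z])-o['tool_pos'])/1e3,4),'turn',np.round((R.inv()*T).as_rotvec(),4),'F',np.round(o['contact_force'],2),'pos',np.round(o['tool_pos'],1),'rot',np.round(o['tcp_rot'],4),'t',round(o['time'],2),'w',round(o['grip_width'],1))
E
python3 -c "
from h import *
to(450,60,400,3.022)"
```

```text
shift [-0.4252 -0.3657  0.0045] turn [-0.0013 -0.0003 -0.1062] F [ 0.47  0.47 -0.28] pos [117.5 511.6 404.1] rot [-3.1403e+00 -2.0000e-04  2.9158e+00] t 0.1 w 91.8
```

```bash
python3 -m pendant '[[[-0.425,-0.366,0.004],[0,0,-0.106],0.0918],[[-0.425,-0.366,0.004],[0,0,-0.106],0.0918],[[-0.425,-0.366,0.004],[0,0,-0.106],0.0918],[[-0.425,-0.366,0.004],[0,0,-0.106],0.0918],[[-0.425,-0.366,0.004],[0,0,-0.106],0.0918],[[-0.425,-0.366,0.004],[0,0,-0.106],0.0918],[[-0.425,-0.366,0.004],[0,0,-0.106],0.0918],[[-0.425,-0.366,0.004],[0,0,-0.106],0.0918],[[-0.425,-0.366,0.004],[0,0,-0.106],0.0918],[[-0.425,-0.366,0.004],[0,0,-0.106],0.0918]]'
python3 -c "
from h import *
to(486,-396,300,3.022)"
```

```text
time: 0.93
tool_pos: [364.9, 174.1, 401.7]
tcp_rot: [3.141, 0.0, 3.022]
contact_force: [0.8, 1.2, 0.5]
grip_width: 91.7
shift [-0.1883 -0.5515  0.1016] turn [ 0.0002  0.     -0.0002] F [0.75 1.21 0.51] pos [364.9 174.1 401.7] rot [3.1414 0.     3.0218] t 0.93 w 91.7
```

```bash
python3 -m pendant '[[[-0.188,-0.551,0.101],[0,0,0],0.0918],[[-0.188,-0.551,0.101],[0,0,0],0.0918],[[-0.188,-0.551,0.101],[0,0,0],0.0918],[[-0.188,-0.551,0.101],[0,0,0],0.0918],[[-0.188,-0.551,0.101],[0,0,0],0.0918],[[-0.188,-0.551,0.101],[0,0,0],0.0918],[[-0.188,-0.551,0.101],[0,0,0],0.0918],[[-0.188,-0.551,0.101],[0,0,0],0.0918],[[-0.188,-0.551,0.101],[0,0,0],0.0918],[[-0.188,-0.551,0.101],[0,0,0],0.0918]]'
python3 -c "
from h import *
to(486,-396,280,3.022)"
```

```text
time: 1.77
tool_pos: [449.3, -227.7, 329.8]
tcp_rot: [3.141, -0.0, 3.021]
contact_force: [1.3, 1.0, -0.2]
grip_width: 91.7
shift [-0.0566 -0.1627  0.0497] turn [ 0.0005 -0.0005 -0.0007] F [ 1.26  1.   -0.18] pos [ 449.3 -227.7  329.8] rot [ 3.1411e+00 -5.0000e-04  3.0213e+00] t 1.77 w 91.7
```

```bash
python3 -m pendant '[[[-0.057,-0.163,0.05],[0,0,0],0.06],[[-0.057,-0.163,0.05],[0,0,0],0.06],[[-0.057,-0.163,0.05],[0,0,0],0.06],[[-0.057,-0.163,0.05],[0,0,0],0.06],[[-0.057,-0.163,0.05],[0,0,0],0.06],[[-0.057,-0.163,0.05],[0,0,0],0.06],[[-0.057,-0.163,0.05],[0,0,0],0.06]]'
python3 - <<'E'
from h import *
to(486,-396,198,3.022)
c=snap('scene','scene1.png'); im=cv2.imread('pics/scene1.png')
cv2.imwrite('pics/c3.png',cv2.resize(im[150:330,80:280],None,fx=3,fy=3,interpolation=cv2.INTER_CUBIC))
E
```

```text
time: 2.35
tool_pos: [486.3, -394.4, 279.3]
tcp_rot: [3.14, -0.002, 3.021]
contact_force: [-0.5, 1.2, -0.5]
grip_width: 60.2
shift [-0.0001 -0.0017  0.0813] turn [ 0.0019 -0.0018 -0.0014] F [-0.55  1.21 -0.49] pos [ 486.3 -394.4  279.3] rot [ 3.1397e+00 -1.8000e-03  3.0206e+00] t 2.35 w 60.2
```

View pics/c3.png

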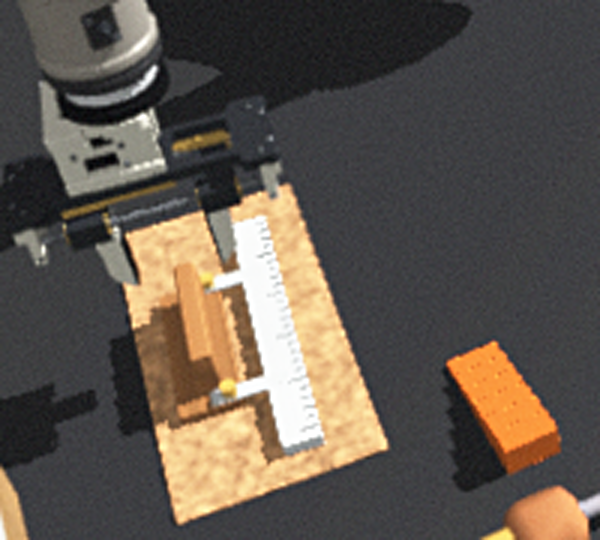

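The fingers straddle the rib line (the fingertips at (125,280) and (222,260) in the crop are above the rib at (205,320)), so I'll descend and close.

```bash
python3 -m pendant '[[[0,-0.001,0.03],[0,0,0],0.06],[[0,-0.001,0.06],[0,0,0],0.06],[[0,-0.001,0.081],[0,0,0],0.06],[[0,-0.001,0.081],[0,0,0],0.06],[[0,-0.001,0.081],[0,0,0],0.03],[[0,-0.001,0.081],[0,0,0],0.012],[[0,-0.001,0.081],[0,0,0],0.0],[[0,-0.001,0.081],[0,0,0],0.0],[[0,-0.001,0.081],[0,0,0],0.0],[[0,-0.001,0.081],[0,0,0],0.0]]'
python3 -c "
from h import *
to(486,-396,198,3.022)"
```

```text
time: 3.23
tool_pos: [486.6, -395.3, 200.4]
tcp_rot: [-3.141, 0.001, 3.022]
contact_force: [0.5, -0.1, -0.7]
grip_width: 24.6
shift [ 0.0006 -0.0008  0.0024] turn [-0.0007  0.0011 -0.0002] F [ 0.55 -0.09 -0.69] pos [ 486.6 -395.3  200.4] rot [-3.1408e+00  1.1000e-03  3.0218e+00] t 3.23 w 24.6
```

```bash
python3 -m pendant '[[[0,0,0.002],[0,0,0],0.0],[[0,0,0.002],[0,0,0],0.0],[[0,0,0.002],[0,0,0],0.0],[[0,0,0.002],[0,0,0],0.0],[[0,0,0.002],[0,0,0],0.0],[[0,0,0.002],[0,0,0],0.0]]'
python3 -c "
from h import *
to(486,-396,198,3.022)"
```

```text
time: 3.73
tool_pos: [486.7, -395.8, 198.5]
tcp_rot: [-3.14, 0.002, 3.022]
contact_force: [-0.6, -0.8, 6.1]
grip_width: 17.9
shift [ 0.0007 -0.0003  0.0005] turn [-0.0016  0.0018 -0.0004] F [-0.6  -0.78  6.06] pos [ 486.7 -395.8  198.5] rot [-3.1400e+00  1.8000e-03  3.0216e+00] t 3.73 w 17.9
```

```bash
python3 -m pendant '[[[0,0,-0.015],[0,0,0],0.0],[[0,0,-0.04],[0,0,0],0.0],[[0,0,-0.07],[0,0,0],0.0],[[0,0,-0.07],[0,0,0],0.0],[[0,0,-0.07],[0,0,0],0.0]]'
python3 -c "
from h import *
to(472.8,51.4,268,1.664)"
```

```text
time: 4.15
tool_pos: [486.7, -395.4, 268.8]
tcp_rot: [-3.14, 0.002, 3.022]
contact_force: [-0.4, -0.6, -3.5]
grip_width: 18.1
shift [ 6.730e-02  4.419e-01 -2.000e-04] turn [1.0000e-04 3.2000e-03 1.3578e+00] F [-0.38 -0.64 -3.46] pos [ 486.7 -395.4  268.8] rot [-3.1398e+00  2.4000e-03  3.0218e+00] t 4.15 w 18.1
```

```bash
python3 -m pendant '[[[0.005,0.03,0],[0,0,0.09],0.0],[[0.010,0.065,0],[0,0,0.2],0.0],[[0.016,0.1,0],[0,0,0.31],0.0],[[0.021,0.135,0],[0,0,0.42],0.0],[[0.026,0.17,0],[0,0,0.53],0.0],[[0.031,0.205,0],[0,0,0.64],0.0],[[0.037,0.24,0],[0,0,0.75],0.0],[[0.042,0.275,0],[0,0,0.86],0.0],[[0.047,0.31,0],[0,0,0.95],0.0],[[0.052,0.34,0],[0,0,1.04],0.0]]'
python3 -c "
from h import *
to(472.8,51.4,268,1.664)"
```

```text
time: 4.98
tool_pos: [474.4, -49.2, 266.0]
tcp_rot: [-3.139, -0.003, 1.977]
contact_force: [0.3, 1.1, -2.1]
grip_width: 17.9
shift [ 0.0931  0.0383 -0.0019] turn [-0.003  -0.0021  0.3135] F [ 0.31  1.13 -2.07] pos [474.4 -49.2 266. ] rot [-3.1389e+00 -2.5000e-03  1.9775e+00] t 4.98 w 17.9
```

```bash
python3 -m pendant '[[[0.03,0.012,0],[0,0,0.1],0.0],[[0.06,0.025,0],[0,0,0.2],0.0],[[0.085,0.035,0],[0,0,0.29],0.0],[[0.093,0.038,0],[0,0,0.313],0.0],[[0.093,0.038,0],[0,0,0.313],0.0],[[0.093,0.038,0],[0,0,0.313],0.0],[[0.093,0.038,0],[0,0,0.313],0.0]]'
python3 - <<'E'
from h import *
to(472.8,51.4,200,1.664)
c=snap('top','top2.png'); im=cv2.imread('pics/top2.png')
cv2.imwrite('pics/c4.png',cv2.resize(im[130:280,230:390],None,fx=4,fy=4,interpolation=cv2.INTER_CUBIC))
E
```

```text
time: 5.57
tool_pos: [473.0, 48.3, 266.8]
tcp_rot: [-3.14, -0.0, 1.669]
contact_force: [0.6, 0.3, -2.3]
grip_width: 17.7
shift [0.0031 0.0002 0.0668] turn [-0.0016 -0.0001  0.0053] F [ 0.65  0.25 -2.26] pos [473.   48.3 266.8] rot [-3.1400e+00 -1.0000e-04  1.6693e+00] t 5.57 w 17.7
```

View pics/c4.png

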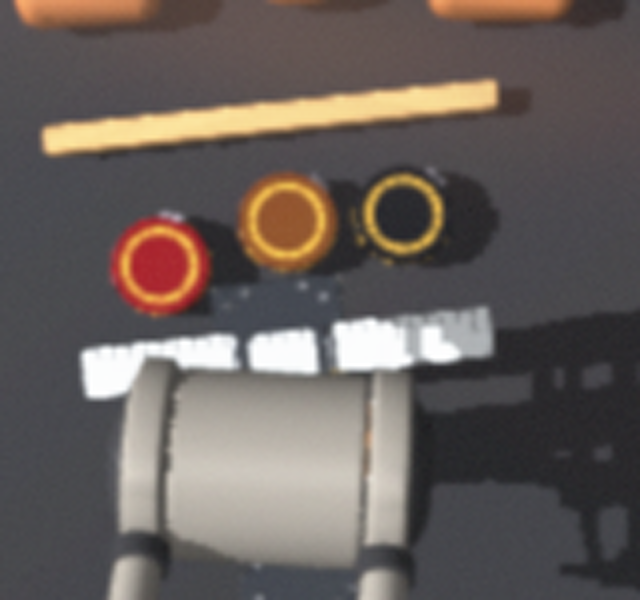

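```bash
python3 - <<'E'
from h import *
c=load('top'); f=lambda p:(np.array(p,float)+.5)/4-.5+np.array((230,130))
e=w(c,f([(82,348),(490,308)]),84.3); print(e)
d=e[0]-e[1]; print('edge yaw',np.arctan2(-d[0],d[1]),'len',np.linalg.norm(d),'mid',e.mean(0))
y=1.6693-np.pi/2; n=np.array([np.cos(y),np.sin(y)]); v=e.mean(0)[:2]-[473,48.3]; print('offset fwd',v@n,'lat',v@[-n[1],n[0]])
# subpixel edge fit along blade front and rail near/far edges by gradient
g=cv2.cvtColor(cv2.imread('pics/top2.png'),cv2.COLOR_BGR2GRAY).astype(float)
def fit(P,Q,z,sgn,cols):
    pts=[]
    for u in cols:
        v0=P[1]+(Q[1]-P[1])*(u-P[0])/(Q[0]-P[0]); r=np.arange(int(v0)-4,int(v0)+6)
        gr=np.clip(sgn*(g[r+1,u]-g[r-1,u]),0,None)
        if gr.max()>30: pts.append((u,(gr*r).sum()/gr.sum()))
    q=w(c,pts,z); p=np.polyfit(q[:,1],q[:,0],1); s=q[:,0]-np.polyval(p,q[:,1]); q=q[abs(s)<2]; p=np.polyfit(q[:,1],q[:,0],1); print('line x=%.1f at y=71.6, yaw %.4f'%(np.polyval(p,71.6),-np.arctan(p[0])),len(q),'res',np.std(q[:,0]-np.polyval(p,q[:,1])))
A,B=f([(82,348),(490,308)]); fit(A,B,84.3,1,range(253,285))
A,B=f([(45,130),(497,82)]); fit(A,B,22,1,range(244,350))
A,B=f([(45,155),(497,107)]); fit(A,B,22,-1,range(244,350))
E
```

```text
[[531.41609872 188.76648025  84.3       ]
 [555.17516609 -71.77912232  84.3       ]]
edge yaw 0.09093815886119105 len 261.62665059338667 mid [543.29563241  58.49367896  84.3       ]
offset fwd 70.95736153280873 lat 3.231078849262765
line x=543.4 at y=71.6, yaw 0.1110 32 res 0.46288881452577907
line x=698.8 at y=71.6, yaw 0.0951 106 res 0.4073562087810306
line x=680.2 at y=71.6, yaw 0.0965 106 res 0.262416947429793
```

```bash
python3 -m pendant '[[[0.001,0,0.03],[0,0,0.001],0.0],[[0.002,0,0.055],[0,0,0.002],0.0],[[0.003,0,0.066],[0,0,0.003],0.0],[[0.003,0,0.066],[0,0,0.003],0.0],[[0.003,0,0.066],[0,0,0.003],0.0],[[0.003,0,0.066],[0,0,0.003],0.0],[[0.003,0,0.066],[0,0,0.003],0.0]]'
python3 -c "
from h import *
to(472.8,51.4,199.5,1.667)
o=get_obs();print(o['moment'])"
```

```text
time: 6.2
tool_pos: [473.5, 51.6, 202.6]
tcp_rot: [3.139, 0.0, 1.665]
contact_force: [0.1, -0.6, -2.3]
grip_width: 17.8
shift [-0.0001 -0.0007  0.003 ] turn [ 0.0023  0.0003 -0.0017] F [ 0.09 -0.61 -2.28] pos [473.5  51.6 202.6] rot [3.1393e+00 3.0000e-04 1.6653e+00] t 6.2 w 17.8
[-0.10345881  0.07925521 -0.03750256]
```

```bash
python3 -m pendant '[[[0,0.002,0.001],[0,0,-0.001],0.0],[[0,0.004,0.002],[0,0,-0.0015],0.0],[[0,0.007,0.0025],[0,0,-0.0015],0.0],[[0,0.010,0.0025],[0,0,-0.0015],0.0],[[0,0.013,0.0025],[0,0,-0.0015],0.0],[[0,0.015,0.0025],[0,0,-0.0015],0.0],[[0,0.018,0.0025],[0,0,-0.0015],0.0],[[0,0.021,0.0025],[0,0,-0.0015],0.0],[[0,0.024,0.0025],[0,0,-0.0015],0.0],[[0,0.027,0.0025],[0,0,-0.0015],0.0]]' && python3 -m pendant '[[[0,0.003,0],[0,0,0],0.0],[[0,0.006,0],[0,0,0],0.0],[[0,0.009,0],[0,0,0],0.0],[[0,0.012,0],[0,0,0],0.0],[[0,0.015,0],[0,0,0],0.0],[[0,0.018,0],[0,0,0],0.0],[[0,0.021,0],[0,0,0],0.0],[[0,0.024,0],[0,0,0],0.0],[[0,0.026,0],[0,0,0],0.0],[[0,0.028,0],[0,0,0],0.0]]'
python3 -c "
from h import *
to(472.8+70.5*.9954,51.4+70.5*.0957,199.5,1.667)
o=get_obs();print(o['moment'])
c=snap('top','top3.png'); im=cv2.imread('pics/top3.png')
cv2.imwrite('pics/c5.png',cv2.resize(im[135:255,230:380],None,fx=5,fy=5,interpolation=cv2.INTER_CUBIC))"
```

```text
time: 7.03
tool_pos: [499.8, 54.6, 198.9]
tcp_rot: [-3.141, -0.0, 1.668]
contact_force: [-1.2, 0.2, -1.5]
grip_width: 18.0
time: 7.87
tool_pos: [527.9, 57.3, 198.9]
tcp_rot: [-3.141, -0.0, 1.667]
contact_force: [-3.1, -0.4, -0.5]
grip_width: 17.3
shift [-0.0006  0.0151 -0.0006] turn [-0.0001 -0.0001  0.0003] F [-3.1  -0.43 -0.53] pos [527.9  57.3 198.9] rot [-3.1415e+00 -1.0000e-04  1.6673e+00] t 7.87 w 17.3
[-0.12968573  0.65586621  0.01381858]
```

View pics/c5.png

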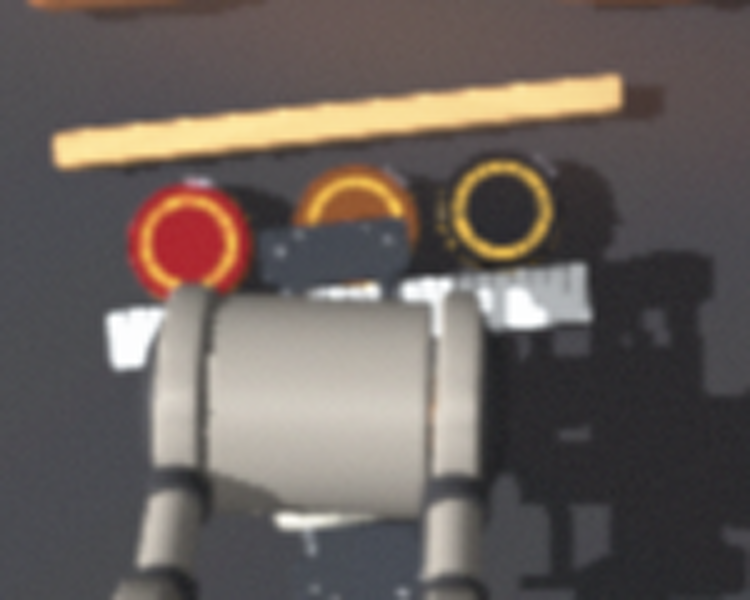

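```bash
python3 -m pendant '[[[0,0.002,0],[0,0,0],0.0],[[0,0.004,0],[0,0,0],0.0],[[0,0.006,0],[0,0,0],0.0],[[0,0.007,0],[0,0,0],0.0],[[0,0.008,0],[0,0,0],0.0],[[0,0.009,0],[0,0,0],0.0],[[0,0.010,0],[0,0,0],0.0],[[0,0.0105,0],[0,0,0],0.0],[[0,0.011,0],[0,0,0],0.0]]'
python3 -c "
from h import *
to(472.8+70.5*.9954,51.4+70.5*.0957,199.5,1.667)
o=get_obs();print(o['moment'])"
```

```text
time: 8.67
tool_pos: [538.7, 58.3, 199.0]
tcp_rot: [-3.142, -0.0, 1.667]
contact_force: [-2.8, 0.2, -2.2]
grip_width: 17.6
shift [-0.0006  0.0043 -0.0005] turn [-0.     -0.0001  0.0003] F [-2.83  0.19 -2.18] pos [538.7  58.3 199. ] rot [-3.1416e+00 -1.0000e-04  1.6673e+00] t 8.67 w 17.6
[-0.19264447  0.55213699  0.01126916]
```

```bash
python3 -m pendant '[[[0,0.0005,0],[0,0,0],0.0],[[0,0.001,0],[0,0,0],0.0],[[0,0.0015,0],[0,0,0],0.0],[[0,0.002,0],[0,0,0],0.0]]'; python3 -c "
from h import *
o=get_obs();print(o['moment'])"; 
```

```text
time: 9.0
tool_pos: [540.7, 58.5, 199.0]
tcp_rot: [3.141, -0.0, 1.667]
contact_force: [-2.1, 0.5, -2.4]
grip_width: 18.3
[-0.15736152  0.53374538  0.04489382]
```

```bash
python3 -m pendant '[[[0,0.0004,0],[0,0,0],0.0],[[0,0.0008,0],[0,0,0],0.0],[[0,0.0012,0],[0,0,0],0.0]]'; python3 -c "
from h import *
o=get_obs();print(o['moment'])"; 
```

```text
time: 9.25
tool_pos: [541.8, 58.6, 199.0]
tcp_rot: [3.142, -0.0, 1.667]
contact_force: [-2.1, -0.4, -2.4]
grip_width: 18.3
[-0.15639932  0.61132707  0.01367348]
```

```bash
python3 -m pendant '[[[0,0.0003,0],[0,0,0],0.0],[[0,0.0006,0],[0,0,0],0.0],[[0,0.0009,0],[0,0,0],0.0]]'; python3 -c "
from h import *
o=get_obs();print(o['moment'])"; 
```

```text
time: 9.5
tool_pos: [542.7, 58.7, 199.0]
tcp_rot: [3.142, -0.0, 1.667]
contact_force: [-2.2, -0.9, -2.3]
grip_width: 18.2
[-0.14333803  0.56517319 -0.02405557]
```

```bash
python3 -m pendant '[[[0,0.0003,0],[0,0,0],0.0],[[0,0.0006,0],[0,0,0],0.0],[[0,0.0009,0],[0,0,0],0.0]]'; python3 -c "
from h import *
o=get_obs();print(o['moment'])"; 
```

```text
time: 9.75
tool_pos: [543.6, 58.8, 199.0]
tcp_rot: [3.142, -0.0, 1.667]
contact_force: [-2.4, 0.4, -3.0]
grip_width: 18.1
[-0.1298476   0.54632516 -0.02021664]
```

```bash
python3 -m pendant '[[[0,0.0003,0],[0,0,0],0.0],[[0,0.0006,0],[0,0,0],0.0],[[0,0.0009,0],[0,0,0],0.0]]'; python3 -c "
from h import *
o=get_obs();print(o['moment'])"; 
```

```text
time: 10.0
tool_pos: [544.3, 58.9, 199.0]
tcp_rot: [-3.141, -0.0, 1.667]
contact_force: [-4.7, -0.9, -1.5]
grip_width: 18.2
[-0.2073206   0.83899009  0.01881097]
```

```bash
python3 -m pendant '[[[0,0.0003,0],[0,0,0],0.0],[[0,0.0006,0],[0,0,0],0.0]]'; python3 -c "
from h import *
o=get_obs();print(o['moment'])"; 
```

```text
time: 10.17
tool_pos: [544.6, 58.9, 199.0]
tcp_rot: [-3.14, -0.0, 1.667]
contact_force: [-6.8, -1.3, 0.4]
grip_width: 17.8
[-0.19913289  1.1382768  -0.05492039]
```

```bash
python3 -m pendant '[[[0,0.0001,0],[0,0,0],0.0],[[0,0.0002,0],[0,0,0],0.0],[[0,0.0002,0],[0,0,0],0.0],[[0,0.0002,0],[0,0,0],0.0]]'; python3 -c "
from h import *
o=get_obs();print(o['moment'])"; 
```

```text
time: 10.5
tool_pos: [544.6, 58.9, 199.0]
tcp_rot: [-3.139, -0.0, 1.667]
contact_force: [-7.0, -0.3, 0.8]
grip_width: 17.9
[-0.25196523  1.09209262 -0.07760258]
```

```bash
python3 -m pendant '[[[0,0.0001,0],[0,0,0],0.0],[[0,0.0001,0],[0,0,0],0.0],[[0,0.0001,0],[0,0,0],0.0],[[0,0.0001,0],[0,0,0],0.0],[[0,0.0001,0],[0,0,0],0.0],[[0,0.0001,0],[0,0,0],0.0],[[0,0.0001,0],[0,0,0],0.0],[[0,0.0001,0],[0,0,0],0.0]]'; python3 - <<'E'
from h import *
o=get_obs();print(o['moment'])
for n,(r,cc,k) in {'top':((135,255,230,380),None,0) and ((135,235,230,380),0,5),'scene':((170,300,280,440),0,4)}.items():
    snap(n,n+'4.png')
a=cv2.resize(cv2.imread('pics/top4.png')[140:200,235:365],None,fx=5,fy=5,interpolation=cv2.INTER_CUBIC)
b=cv2.resize(cv2.imread('pics/scene4.png')[195:285,280:420],None,fx=650/140,fy=3.3*1.0,interpolation=cv2.INTER_CUBIC)
cv2.imwrite('pics/c6.png',np.vstack([a,b[:, :650]]))
E
```

```text
time: 11.17
tool_pos: [544.7, 59.0, 199.0]
tcp_rot: [-3.139, -0.0, 1.667]
contact_force: [-7.6, -0.3, 1.9]
grip_width: 18.1
[-0.21350713  1.17026673 -0.07344847]
```

View pics/c6.png

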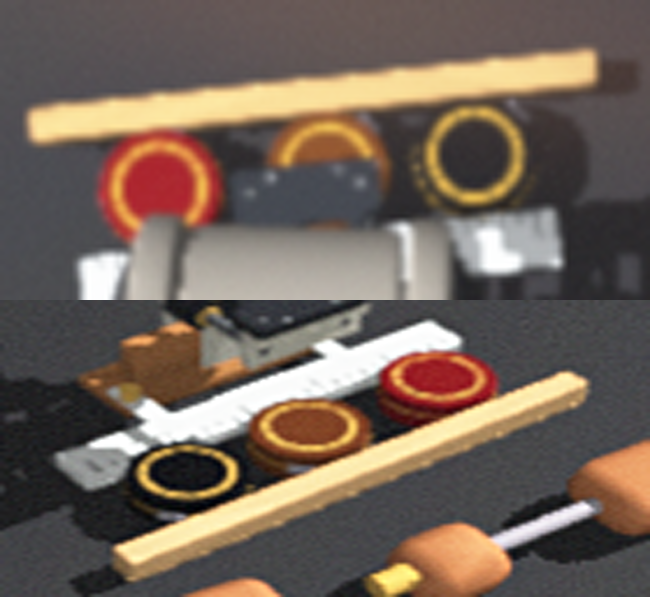

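All three tins sit against the rail and the push is steady at about 7.5 N. In the crop the red centre (160,186) and the black centre (476,153) are both about 56 px from the rail edge. I'll hold a little longer, then back straight off.

```bash
python3 -m pendant '[[[0,0,0],[0,0,0],0.0],[[0,0,0],[0,0,0],0.0],[[0,0,0],[0,0,0],0.0],[[0,0,0],[0,0,0],0.0],[[0,0,0],[0,0,0],0.0],[[0,0,0],[0,0,0],0.0]]' && python3 -m pendant '[[[0,-0.001,0],[0,0,0],0.0],[[0,-0.002,0],[0,0,0],0.0],[[0,-0.004,0],[0,0,0],0.0],[[0,-0.008,0],[0,0,0],0.0],[[0,-0.014,-0.003],[0,0,0],0.0],[[0,-0.022,-0.008],[0,0,0],0.0],[[0,-0.035,-0.02],[0,0,0],0.0],[[0,-0.055,-0.04],[0,0,0],0.0],[[0,-0.07,-0.065],[0,0,0],0.0],[[0,-0.07,-0.07],[0,0,0],0.0]]'
python3 - <<'E'
from h import *
c=snap('top','top5.png'); s=snap('scene','scene5.png'); to(486.7,-395.5,268,3.022)
a=cv2.resize(cv2.imread('pics/top5.png')[140:225,235:365],None,fx=5,fy=5,interpolation=cv2.INTER_CUBIC)
cv2.imwrite('pics/c7.png',a)
E
```

```text
time: 11.77
tool_pos: [544.7, 58.9, 199.0]
tcp_rot: [-3.139, -0.0, 1.667]
contact_force: [-7.7, -0.9, 1.6]
grip_width: 17.6
time: 12.6
tool_pos: [473.6, 52.2, 272.1]
tcp_rot: [3.14, 0.0, 1.667]
contact_force: [0.6, 0.7, -2.5]
grip_width: 18.3
shift [-0.4466 -0.0322  0.0029] turn [ 0.0036  0.0037 -1.3549] F [-1.09  0.01 -2.92] pos [475.8  52.2 270.8] rot [3.1369e+00 6.0000e-04 1.6671e+00] t 12.7 w 17.4
```

View pics/c7.png

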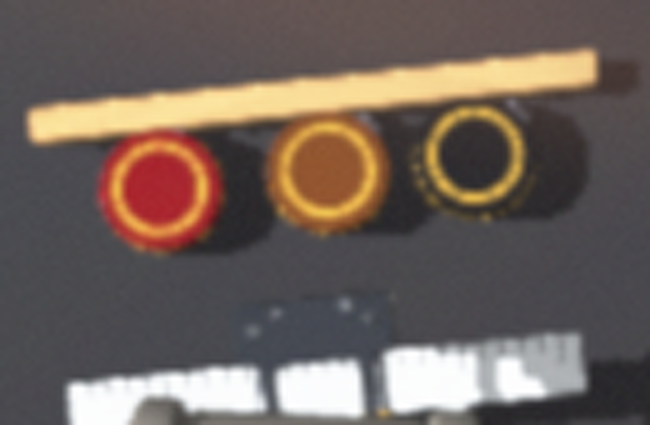

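```bash
python3 -m pendant '[[[-0.025,-0.002,0],[0,0,-0.08],0.0],[[-0.06,-0.005,0],[0,0,-0.19],0.0],[[-0.095,-0.008,0],[0,0,-0.3],0.0],[[-0.13,-0.011,0],[0,0,-0.41],0.0],[[-0.165,-0.014,0],[0,0,-0.52],0.0],[[-0.2,-0.017,0],[0,0,-0.63],0.0],[[-0.235,-0.02,0],[0,0,-0.74],0.0],[[-0.27,-0.024,0],[0,0,-0.85],0.0],[[-0.305,-0.028,0],[0,0,-0.96],0.0],[[-0.335,-0.031,0],[0,0,-1.06],0.0]]'
python3 -c "
from h import *
to(477,-389,268,3.074)"
```

```text
time: 13.53
tool_pos: [477.1, -286.9, 267.7]
tcp_rot: [-3.142, -0.0, 2.732]
contact_force: [0.5, -0.5, -1.4]
grip_width: 17.6
shift [-0.0406 -0.0937 -0.0003] turn [-0.000e+00 -3.000e-04 -3.421e-01] F [ 0.53 -0.51 -1.35] pos [ 477.1 -286.9  267.7] rot [-3.1415e+00 -3.0000e-04  2.7319e+00] t 13.53 w 17.6
```

```bash
python3 -m pendant '[[[-0.013,-0.03,0],[0,0,-0.11],0.0],[[-0.027,-0.06,0],[0,0,-0.22],0.0],[[-0.037,-0.085,0],[0,0,-0.3],0.0],[[-0.041,-0.094,0],[0,0,-0.342],0.0],[[-0.041,-0.094,0],[0,0,-0.342],0.0],[[-0.041,-0.094,0],[0,0,-0.342],0.0],[[-0.041,-0.094,0],[0,0,-0.342],0.0],[[-0.041,-0.094,0.03],[0,0,-0.342],0.0],[[-0.041,-0.094,0.055],[0,0,-0.342],0.0],[[-0.041,-0.094,0.055],[0,0,-0.342],0.0]]'
python3 -c "
from h import *
to(477,-389,198.5,3.074)"
```

```text
time: 14.37
tool_pos: [475.9, -384.2, 209.1]
tcp_rot: [3.135, -0.007, 3.07]
contact_force: [-1.4, 1.2, -3.2]
grip_width: 17.9
shift [-0.0015 -0.0048  0.0106] turn [ 0.0066 -0.0069 -0.0042] F [-1.4   1.23 -3.24] pos [ 475.9 -384.2  209.1] rot [ 3.135  -0.0069  3.0699] t 14.37 w 17.9
```

```bash
python3 -m pendant '[[[0,0,0.0],[0,0,0],0.0],[[0,0,0.0],[0,0,0],0.0],[[0,0,0.002],[0,0,0],0.0],[[0,0,0.004],[0,0,0],0.0],[[0,0,0.006],[0,0,0],0.0],[[0,0,0.008],[0,0,0],0.0],[[0,0,0.010],[0,0,0],0.0],[[0,0,0.011],[0,0,0],0.0],[[0,0,0.012],[0,0,0],0.0]]'
python3 -c "
from h import *
to(477,-389,198.5,3.074)"
```

```text
time: 15.12
tool_pos: [476.8, -386.8, 201.8]
tcp_rot: [3.141, -0.0, 3.069]
contact_force: [-0.0, -0.4, -2.1]
grip_width: 18.0
shift [-0.0004 -0.0022  0.0033] turn [ 0.0002 -0.0001 -0.0048] F [-0.04 -0.42 -2.07] pos [ 476.8 -386.8  201.8] rot [ 3.1414e+00 -1.0000e-04  3.0692e+00] t 15.12 w 18.0
```

```bash
python3 -m pendant '[[[0,-0.001,0.0005],[0,0,-0.004],0.0],[[0,-0.001,0.0010],[0,0,-0.004],0.0],[[0,-0.001,0.0016],[0,0,-0.004],0.0],[[0,-0.001,0.0022],[0,0,-0.004],0.0],[[0,-0.001,0.0028],[0,0,-0.004],0.0],[[0,-0.001,0.0032],[0,0,-0.004],0.0],[[0,-0.001,0.0032],[0,0,-0.004],0.0]]'
python3 -c "
from h import *
to(477,-389,198.5,3.074)"
```

```text
time: 15.7
tool_pos: [476.8, -387.7, 198.7]
tcp_rot: [3.141, 0.0, 3.073]
contact_force: [-0.3, 0.3, -2.4]
grip_width: 17.9
shift [-0.0003 -0.0012  0.0002] turn [ 0.0001  0.     -0.0007] F [-0.33  0.27 -2.35] pos [ 476.8 -387.7  198.7] rot [3.1415 0.     3.0733] t 15.7 w 17.9
```

```bash
python3 -m pendant '[[[0,0,0.0003],[0,0,0],0.0],[[0,0,0.0006],[0,0,0],0.0],[[0,0,0.0009],[0,0,0],0.0],[[0,0,0.0009],[0,0,0],0.0]]'
```

```text
time: 16.03
tool_pos: [476.7, -387.7, 198.5]
tcp_rot: [-3.141, 0.0, 3.073]
contact_force: [-1.8, 2.2, 4.7]
grip_width: 18.0
```

Landed: Fz jumped by about 7 N. I'll open and rise.

```bash
python3 -m pendant '[[[0,0,-0.0005],[0,0,0],0.02],[[0,0,-0.0005],[0,0,0],0.03],[[0,0,-0.0005],[0,0,0],0.045],[[0,0,-0.0005],[0,0,0],0.06],[[0,0,-0.0005],[0,0,0],0.06],[[0,0,-0.0005],[0,0,0],0.06],[[0,0,-0.01],[0,0,0],0.06],[[0,0,-0.04],[0,0,0],0.06],[[0,0,-0.08],[0,0,0],0.06],[[0,0,-0.12],[0,0,0],0.06]]' && python3 -m pendant '[[[0,0,-0.04],[0,0,0],0.06],[[0,0.03,-0.06],[0,0,0],0.06],[[0,0.07,-0.06],[0,0,0],0.06],[[0,0.11,-0.06],[0,0,0],0.06],[[0,0.15,-0.06],[0,0,0],0.06],[[0,0.19,-0.06],[0,0,0],0.06],[[0,0.22,-0.06],[0,0,0],0.06],[[0,0.24,-0.06],[0,0,0],0.06],[[0,0.24,-0.06],[0,0,0],0.06],[[0,0.24,-0.06],[0,0,0],0.06]]'
python3 - <<'E'
from h import *
snap('top','top6.png'); snap('scene','scene6.png')
a=cv2.resize(cv2.imread('pics/top6.png')[95:305,225:505],None,fx=2.8,fy=2.8,interpolation=cv2.INTER_CUBIC)
cv2.imwrite('pics/c8.png',a); print(a.shape,np.round(get_obs()['contact_force'],1))
E
```

```text
time: 16.87
tool_pos: [476.5, -387.5, 319.1]
tcp_rot: [3.14, -0.002, 3.073]
contact_force: [0.0, -0.5, 0.3]
grip_width: 60.1
time: 17.7
tool_pos: [493.1, -147.5, 378.8]
tcp_rot: [-3.141, 0.001, 3.076]
contact_force: [-0.7, 0.3, 0.7]
grip_width: 60.0
(588, 784, 3) [ 0.7  0.2 -0. ]
```

View pics/c8.png

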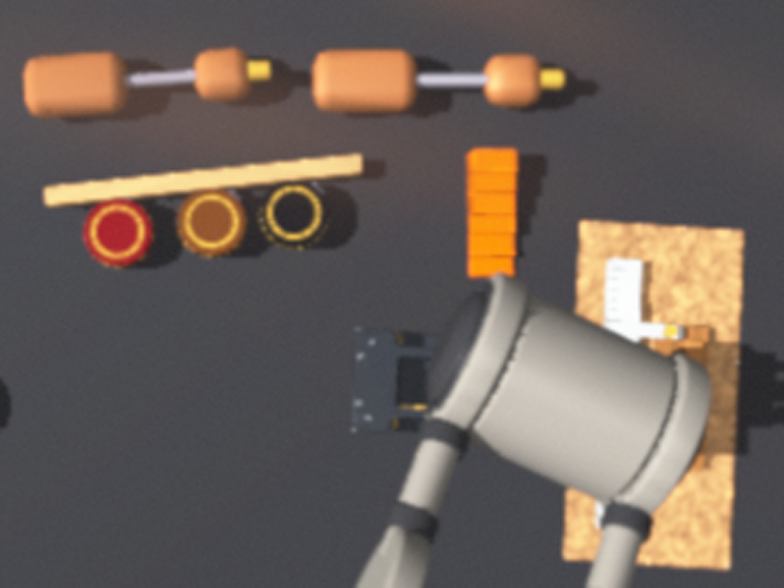

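View pics/scene6.png

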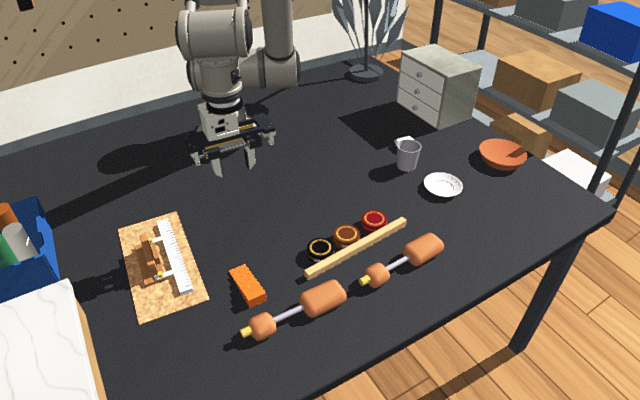

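The tins are against the rail as a straight row: red (117,232), brown (211,221) and black (294,212) in the crop. The rule lies flat and parallel on the mat, at about (165,258) in the scene picture. Everything else is where it was, so I'm handing in.

```bash
python3 -c "
from plant import close_job; print(close_job())"
```

```text
the job is handed in; nothing more can be done
None
```

I gripped the rule by its rib and slid the three tins back until they met the rail. I held about 7 to 8 N on them for roughly 1.6 s. Then I backed straight off, laid the rule lengthwise on its mat, let go and moved the arm clear. The job was handed in at about 18 s.

**Last checks:**
- **Row:** after backing off, the top view shows all three tins touching the rail in one line. The red and black tin centres are the same distance from it to about 0.3 mm, and the rail has not moved.
- **Force:** the highest push I read was 7.7 N. The pendant only reports force at the end of each call, so brief peaks in between were not seen. The twist at the wrist stayed near zero, so the load was even across the row.
- **Rule:** it lies flat on the mat, parallel to the mat's long side. I saw this by eye in the scene picture; the arm partly hid it in the top view. I set it down squarer and more central than I found it.
- **Bench:** nothing else I could see had moved. The gripper was empty and clear at the end.

**Disagreements:**
- **Blade angle:** a short automatic fit of the blade edge gave 0.111 rad, against 0.091 rad from its end points and 0.096 rad for the rail. I discounted the fit, and the even contact agreed.
- **Vertical force:** it rose by about 4 N while pressing. The blade nose may have lightly touched the bench.

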